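Tamp a dive-rig ballast tray level

ROBOT

A 7-joint arm with a two-finger parallel gripper is mounted at the origin on the work surface. World frame = base frame: x ahead of the robot, y to its left, z up, the work surface at z = 0. Lengths are in m, angles in rad, forces in N, time in s.
With the tool pointing down it reaches from about 0.4 to 0.85 m from the base axis. Payload 4.5 kg.
Tool frame: the origin (TCP) lies midway between the tips of the shut fingers; the grasp point (between the pads) lies 19 mm behind it (ctrl.grip_depth is the distance from the TCP to the grasp point, in m); z points along the fingers, y is the line along which they close (so a half turn about z gives the same grasp; the last joint's range is limited). The gripper opens to 85 mm and grips with 20 to 120 N. Pads are 22 mm wide; open, the fingers measure 114 mm over their backs; the gripper's body (76 mm by 85 mm) begins 54 mm behind the grasp point. The pads swing forward as they close: fully open they stand 13 mm farther back than shut.
Start: joints at [-1.248, 0.689, -0.195, 1.565, 0.157, 0.902, -0.215], TCP at [0.178, 0.599, 0.231] pointing down, gripper open.
Joint ranges: [-3.01, 3.01], [-0.46, 2.08], [-1.47, 1.51], [0.13, 2.56], [-1, 4.14], [0.04, 2.09], [-2.66, 2.66]. Speed limits (rad/s): [2.57, 2.57, 3.14, 3.14, 3.14, 3.14, 3.14].

INTERFACE

Orientations are given as a unit quaternion [w, x, y, z].
In Python, from bench import ctrl gives the robot as it stands. The module is installed in compiled form; this text tells all that it offers.
- The arm moves only by the tool step_arm, never from a script. Its argument "rows" is one flat list of numbers, 5 for each row, row after row: the shift along the world's x, y, z each as a share of 20 mm, from -1 to 1, then the turn about the world's z as a share of 4 degrees, from -1 to 1, then the closure, from -1 (fully open) to 1 (shut). A call has 1 to 8 rows; each row shifts and turns the commanded pose from where the row before left it; what a row does not reach is not made up. A row lasts 1/12 s, in which the tool goes at most 41.7 mm and 7.16 degrees, less where a joint would pass 70% of its speed; a pose out of reach is approached as far as the arm can. A call with a number of a shift or a turn outside -1 to 1 is refused whole. A call with a gripper value outside its range is refused whole. The fingers move at their own pace and stop on an object; the grip force is fixed at half the most. Time passes only in rows, so rows that do not move let the fingers close. It gives the time, the measured TCP pose, the force, the opening and the grip force at its end, in the units of the state.
- ctrl.observe(): the state, without advancing time (a new reading comes with each control period).
- ctrl.camera(name): name is "scene" or "top" or "wrist"; returns a dict with "frame" (384x512x3 uint8, red, green, blue), "z_map" (384x512 float32, m along the optical axis (not along the pixel's ray), 0 where there is no reading), "fx", "fy", "cx", "cy" (pixels), "eye" and "orientation" of the camera in the world. Camera axes: x right, y down, z forward; pixel columns grow to the right and rows downward; lengths in m; the calibration is good to about 2 mm. The wrist camera is an equidistant fisheye: a pixel r from the principal point sees the ray r / f radians off the axis. A picture is of the moment at which its call begins.
- ctrl.finish_job(): hands the job in; it is judged then, once.
The state is a dict: "time": time; "joints": joint angles; "dq": joint speeds; "effort": joint torques, N m; "tool_pos": TCP position; "ee_rot": TCP orientation; "force": force on the tool from outside, world axes, zero at the start; "wrist_torque": the same for the moment, N m; "finger_gap": finger opening in m; "grasp_force": force on a finger pad.
Only numpy, scipy, OpenCV 4.12 (cv2) and the standard library are available. Lean on these libraries where they do the work, as an engineer would, in place of code of your own. Each camera call takes 0.05 s, during which the arm holds its last target. There are 200 camera calls.

TASK

Take the wooden hand tamper and press the proud lead lumps in the ballast tray down until the whole top layer is firmly bedded and level, so that nothing can shift under the cover. Use only the tamper on the lumps and lean on it steadily, never harder than 40 N; then stand the tamper back upright in the middle of its cork pad and leave everything else on the bench as it was.

Things in the scene. Friction and masses are not known exactly. Their poses are not given: they have to be found in the camera images.
- tray: ballast tray fixed to the bench: open aluminium box, inside 116 mm along its own x and 152 mm along its own y, walls 4 mm thick, flat flange round the rim (160 x 188 mm overall) with a 10 mm stud at each corner. Origin: centre of its underside; z up. Filled with grey cast-lead lumps, the top layer 12 lumps in 3 rows along x by 4 along y, 36 mm apart, centred in the tray
- rim (a point): centre of the tray's mouth, level with the rim, 72 mm above the tray's origin; axes as the tray's. The lumps (about 30 mm across, nearly flat on top) are wedged: each stays where it is left, yields to about 2.6 N downward then stops firmly once bedded (the packing gives about 1 mm per 40 N). Bedded, all tops make one level surface 3 to 17 mm below the rim, depending on how the lower layers were filled (not known beforehand)
- lump00 (a joint): lead lump at tray x = -36 mm, y = -54 mm: height in m that it stands above its bedded place (0 = fully bedded, up to 0.014 at the start)
- lump01 (a joint): lead lump at tray x = -36 mm, y = -18 mm: height in m that it stands above its bedded place (0 = fully bedded, up to 0.014 at the start)
- lump02 (a joint): lead lump at tray x = -36 mm, y = 18 mm: height in m that it stands above its bedded place (0 = fully bedded, up to 0.014 at the start)
- lump03 (a joint): lead lump at tray x = -36 mm, y = 54 mm: height in m that it stands above its bedded place (0 = fully bedded, up to 0.014 at the start)
- lump10 (a joint): lead lump at tray x = 0 mm, y = -54 mm: height in m that it stands above its bedded place (0 = fully bedded, up to 0.014 at the start)
- lump11 (a joint): lead lump at tray x = 0 mm, y = -18 mm: height in m that it stands above its bedded place (0 = fully bedded, up to 0.014 at the start)
- lump12 (a joint): lead lump at tray x = 0 mm, y = 18 mm: height in m that it stands above its bedded place (0 = fully bedded, up to 0.014 at the start)
- lump13 (a joint): lead lump at tray x = 0 mm, y = 54 mm: height in m that it stands above its bedded place (0 = fully bedded, up to 0.014 at the start)
- lump20 (a joint): lead lump at tray x = 36 mm, y = -54 mm: height in m that it stands above its bedded place (0 = fully bedded, up to 0.014 at the start)
- lump21 (a joint): lead lump at tray x = 36 mm, y = -18 mm: height in m that it stands above its bedded place (0 = fully bedded, up to 0.014 at the start)
- lump22 (a joint): lead lump at tray x = 36 mm, y = 18 mm: height in m that it stands above its bedded place (0 = fully bedded, up to 0.014 at the start)
- lump23 (a joint): lead lump at tray x = 36 mm, y = 54 mm: height in m that it stands above its bedded place (0 = fully bedded, up to 0.014 at the start)
- tamper: wooden hand tamper standing upright on the cork pad: flat square foot 64 x 64 mm with aluminium sole, 22 mm thick, square handle rising from its middle, top 101 mm above the sole; about 0.35 kg. Origin: centre of the sole; z up along the handle, x and y parallel to the foot's sides
- tamper_handle (a point): on the axis of the tamper's handle, 86 mm above the sole, where to grip it: the handle is 26 x 26 mm square, sides parallel to the foot's, free from 28 mm above the sole up to its plain top at 101 mm; below, a 38 mm square step, then the foot from 22 mm down
- pad: round cork pad, 140 mm across, 5 mm thick, fixed on the bench: the tamper's place. Origin: centre of its underside
- torch: black dive torch lying on the bench, 145 mm long, 44 mm head; origin under its middle; a bystander, to be left alone
- spanner: steel spanner lying on the bench, 150 mm long; origin under its middle; a bystander, to be left alone
- grease: small white jar with black lid, 56 mm across, 60 mm tall; origin at the centre of its underside; a bystander, to be left alone
- second_stage: black regulator second stage lying on the bench, 68 mm round, 30 mm tall; origin under its middle; a bystander, to be left alone
- mallet: rubber mallet lying on the bench, head 52 mm across, handle 200 mm; origin under its head; a bystander, to be left alone
- dish: fixed grey plastic bowl, 110 mm across, 30 mm tall; on the other side of the tray from the pad; a bystander. Origin: centre of its underside

How it is judged:
On the way, in this order (a step that is already met when the one before it is completed fails the run):
1. the tamper is lifted from its pad (z of tamper in the frame of pad above 0.05 m), for 0.1 s.
2. all twelve lumps are bedded, none more than 1.5 mm above its bedded place (value of joint each of lump00, lump01, lump02, lump03, lump10, lump11, lump12, lump13, lump20, lump21, lump22, lump23 below 0.0015 m), for 0.2 s.
At the end, for the whole second after the job is handed in: all twelve lumps within 1.5 mm of fully bedded; the tamper at rest, upright (within 0.08 rad), its sole on the cork pad and within 35 mm of the pad's centre, released (all of step 2 and horizontal distance between tamper and pad below 0.035 m and angle between tamper's own z axis and vertical below 0.08 rad and z of tamper in the frame of pad between 0.002 and 0.01 m and linear speed of tamper below 0.02 m/s); the robot touches nothing.
It fails at once if the tamper pushes on the tray or its lumps with more than 40 N (contact force between tamper and tray above 40 N).
It fails at once if the fingers or the arm push on the tray or its lumps (more than 2 N) (contact force between any of the fingers, the arm and tray above 2 N).
It fails at once if a loose bystander is moved by more than 20 mm (distance of any of torch, spanner, grease, second_stage, mallet from where it was at the start of the episode above 0.02 m).
It also fails if it takes over 67 s, if anything falls off the work surface, if the arm or the gripper's body presses on something with over 40 N, if the wrist force passes 120 N, or if a joint passes its speed limit or range.

## Working session

There is one attempt and no reset: what is moved stays moved. The work goes in short steps, Python scripts to look and compute and a tool call to move; the robot and the scene stay as the last step left them, time stands still between calls to the robot, and variables do not carry over. Pictures are saved under pics/ and viewed, at most 10 in all, crops included, and the job is handed in when it is done.

Besides the shell and the picture viewer there is one more tool, called in YAML: its name, and indented under it one key for each argument. step_arm: Moves the arm, as the interface text tells. Its arguments: {"type":"object","properties":{"rows":{"type":"array"}},"required":["rows"]}

```bash
mkdir -p pics
cat > h.py <<'E'
import numpy as np, cv2
from scipy.spatial.transform import Rotation as R
from bench import ctrl
def cam(n):
    c=ctrl.camera(n); q=c["orientation"]; c["R"]=R.from_quat([q[1],q[2],q[3],q[0]]).as_matrix(); return c
def pts(c):
    h,w=c["z_map"].shape; u,v=np.meshgrid(np.arange(w),np.arange(h)); z=c["z_map"]
    P=np.stack([(u-c["cx"])/c["fx"]*z,(v-c["cy"])/c["fy"]*z,z],-1)
    return P@c["R"].T+np.array(c["eye"])
def save(c,n): cv2.imwrite("pics/"+n,c["frame"][:,:,::-1])
E
python3 - <<'E'
from h import *
a=cam("top");b=cam("scene")
im=np.hstack([a["frame"],b["frame"]])[:,:,::-1]
cv2.imwrite("pics/top.png",cv2.resize(a["frame"][:,:,::-1],(800,600)));save(b,"scene.png")
np.save("top.npy",pts(a))
print(a["eye"],a["R"],b["eye"],ctrl.observe())
E
```

```text
[0.31762532 0.04968941 1.21269645] [[ 0.08413402 -0.97598451  0.20093706]
 [-0.99645185 -0.0819454   0.01920035]
 [-0.00227337 -0.2018395  -0.97941597]] [ 1.13314455 -0.18287158  0.78737532] {'time': 0.1, 'joints': array([-1.24818428,  0.68993142, -0.19452788,  1.56625315,  0.15731199,
        0.90249627, -0.21508722]), 'dq': array([ 0.00111765, -0.00336242, -0.00188304, -0.00298576,  0.0018418 ,
        0.00044929,  0.00090277]), 'effort': array([-3.60503582e-03, -5.40597832e+01, -1.27217274e+00, -1.58983022e+01,
        9.24413907e-03,  4.35679933e-03,  1.16738636e-05]), 'tool_pos': array([0.17788192, 0.59853519, 0.23054141]), 'ee_rot': array([-5.97888873e-05,  1.43853066e-01,  9.89598695e-01, -8.45516591e-04]), 'force': array([ 0.26190041, -0.59176247, -0.11520062]), 'wrist_torque': array([ 0.01971307, -0.02017897,  0.04489968]), 'grasp_force': 0.0, 'finger_gap': 0.08543516473712674}
```

View pics/top.png

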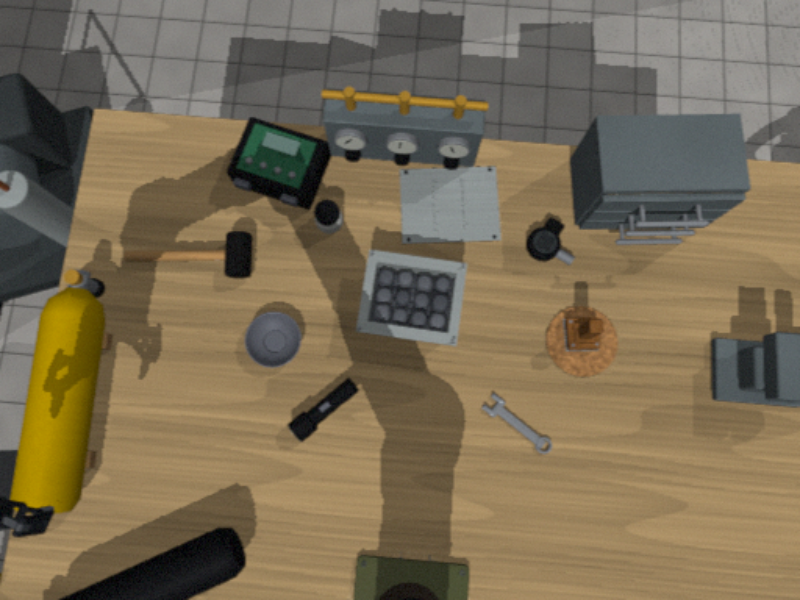

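View pics/scene.png

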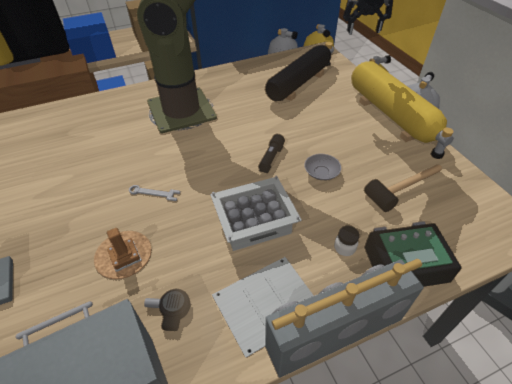

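The top view shows the tray at (412,297), the tamper on its pad at (583,340), the dish at (272,338), spanner (517,422), torch (323,410) and second stage (545,242). The arm is off to the left.

Run:
```python
from h import *
a=cam("top");P=pts(a);hsv=cv2.cvtColor(a["frame"],cv2.COLOR_RGB2HSV)
s=512/800
def box(x0,x1,y0,y1):
    m=np.zeros(P.shape[:2],bool);m[int(y0*s):int(y1*s),int(x0*s):int(x1*s)]=1;return m
print("bench z",np.median(P[box(600,680,450,520)][:,2]))
m=box(535,630,295,385)
H=P[...,2]
for lo,hi in((.09,.13),(.02,.032),(.003,.009)):
    k=m&(H>lo)&(H<hi)
    q=P[k]; r=cv2.minAreaRect(q[:,:2].astype(np.float32)*1000); print(lo,hi,len(q),q.mean(0),np.median(q[:,2]),r)
m=box(350,475,245,350)
k=m&(H>.066)&(H<.077); q=P[k]; r=cv2.minAreaRect(q[:,:2].astype(np.float32)*1000);print("tray",len(q),np.median(q[:,2]),r)
print("obstacles heights:");
for n,b in dict(cab=(570,750,110,240),gauge=(320,490,80,170),ss=(520,575,215,265),right=(710,800,330,400)).items():
    q=P[box(*b)]; q=q[q[:,2]>.02]; print(n,q.min(0),q.max(0))
```

```text
bench z -0.0008567413899170928
0.09 0.13 100 [ 0.54343115 -0.29110221  0.10324397] 0.10355666309220846 ((544.167236328125, -292.2824401855469), (25.9893856048584, 26.473220825195312), 4.2944536209106445)
0.02 0.032 247 [ 0.5396422  -0.28616385  0.02621513] 0.026129084591469454 ((544.4149169921875, -292.81048583984375), (62.48755645751953, 62.744632720947266), 7.3096795082092285)
0.003 0.009 881 [ 0.52749016 -0.29635092  0.00511563] 0.004834281594219503 ((538.4546508789062, -300.3500671386719), (176.63304138183594, 189.19973754882812), 4.859139442443848)
tray 1704 0.07101680553907919 ((577.5086669921875, 42.259376525878906), (188.03038024902344, 161.34542846679688), 86.42792510986328)
obstacles heights:
cab [ 0.31762532 -0.53740633  0.02003135] [0.93953398 0.04968941 1.21269645]
gauge [ 0.31762532 -0.06491637  0.02004979] [0.94964528 0.24946449 1.21269645]
ss [ 0.31762532 -0.26997599  0.02004793] [0.77460665 0.04968941 1.21269645]
right [ 0.31762532 -0.64771735  0.02001942] [0.55860828 0.04968941 1.21269645]
```

Run:
```python
from h import *
a=cam("top");P=pts(a);H=P[...,2]
hsv=cv2.cvtColor(a["frame"],cv2.COLOR_RGB2HSV); s=512/800
sub=np.zeros(H.shape,bool);sub[188:245,344:402]=1
print("pad hsv",hsv[233,372],hsv[218,390],"bench",hsv[260,372])
k=sub&((hsv[...,1]>140))
cs,_=cv2.findContours(k.astype(np.uint8),cv2.RETR_EXTERNAL,cv2.CHAIN_APPROX_NONE)
c=max(cs,key=cv2.contourArea);hull=cv2.convexHull(c)[:,0]
# cast on z=0.005
u=hull.astype(float);d=np.c_[(u[:,0]-a["cx"])/a["fx"],(u[:,1]-a["cy"])/a["fy"],np.ones(len(u))]@a["R"].T
e=np.array(a["eye"]);W=e+d*((.005-e[2])/d[:,2])[:,None]
print("pad circle",cv2.minEnclosingCircle((W[:,:2]*1000).astype(np.float32)),cv2.fitEllipse((W[:,:2]*1000).astype(np.float32)))
def rect(sub,lo,hi):
    q=P[sub&(H>lo)&(H<hi)][:,:2].astype(np.float32)*1000; return np.round(cv2.boxPoints(cv2.minAreaRect(q)),1).tolist()
print("foot",rect(sub,.02,.032))
t=np.zeros(H.shape,bool);t[155:225,224:304]=1
print("tray",rect(t,.066,.077))
for yaw in (-3.57,):
    th=np.radians(yaw);cx=np.array([.5775,.0423])
    L=(P[...,:2]-cx)@np.array([[np.cos(th),-np.sin(th)],[np.sin(th),np.cos(th)]])
    for x in(-.036,0,.036): print([ (round(1000*float(np.median(v)),1),len(v)) for y in(-.054,-.018,.018,.054) for v in [H[(abs(L[...,0]-x)<.009)&(abs(L[...,1]-y)<.009)]]])
```

```text
pad hsv [ 14 134 154] [ 15 140 157] bench [ 18 103 151]
pad circle ((547.8157958984375, -312.1341247558594), 60.39580535888672) ((547.3057861328125, -310.64324951171875), (92.62918090820312, 117.8703842163086), 138.61912536621094)
foot [[510.3999938964844, -264.5], [516.2999877929688, -327.6000061035156], [578.0, -321.8999938964844], [572.0999755859375, -258.79998779296875]]
tray [[490.70001220703125, -46.20000076293945], [652.0999755859375, -56.79999923706055], [664.4000244140625, 130.89999389648438], [503.0, 141.5]]
[(64.2, 36), (67.4, 36), (62.3, 37), (65.8, 38)]
[(70.0, 34), (62.0, 36), (66.5, 35), (60.2, 36)]
[(64.7, 37), (60.4, 37), (67.7, 34), (63.8, 32)]
```

step_arm:
  rows: [1, -1, 0, 0, -1, 1, -1, 0, 0, -1, 1, -1, 0, 0, -1, 1, -1, 0, 0, -1, 1, -1, 0, 0, -1, 1, -1, 0, 0, -1, 1, -1, 0, 0, -1, 1, -1, 0, 0, -1]

```text
time: 0.87
tool_pos: [0.3388, 0.438, 0.2312]
ee_rot: [-0.0, 0.144, 0.99, -0.0]
force: [0.8, -0.0, -0.2]
finger_gap: 0.0853
grasp_force: 0.0
```

step_arm:
  rows: [1, -1, 0, 0.7, -1, 1, -1, 0, 0.7, -1, 1, -1, 0, 0.7, -1, 1, -1, 0, 0.7, -1, 1, -1, 0, 0.7, -1, 1, -1, 0, 0.7, -1, 1, -1, 0, 0.7, -1, 1, -1, 0, 0.7, -1]

```text
time: 1.53
tool_pos: [0.4988, 0.2779, 0.2312]
ee_rot: [-0.0, -0.052, 0.999, -0.0]
force: [-0.0, 0.8, -0.7]
finger_gap: 0.0854
grasp_force: 0.0
```

step_arm:
  rows: [0.1, -1, 0, 0, -1, 0.1, -1, 0, 0, -1, 0.1, -1, 0, 0, -1, 0.1, -1, 0, 0, -1, 0.1, -1, 0, 0, -1, 0.1, -1, 0, 0, -1, 0.1, -1, 0, 0, -1, 0.1, -1, 0, 0, -1]

```text
time: 2.2
tool_pos: [0.5139, 0.1181, 0.2312]
ee_rot: [-0.0, -0.051, 0.999, -0.0]
force: [0.9, 0.4, -0.6]
finger_gap: 0.0856
grasp_force: 0.0
```

step_arm:
  rows: [0.1, -1, 0, 0, -1, 0.1, -1, 0, 0, -1, 0.1, -1, 0, 0, -1, 0.1, -1, 0, 0, -1, 0.1, -1, 0, 0, -1, 0.1, -1, 0, 0, -1, 0.1, -1, 0, 0, -1, 0.1, -1, 0, 0, -1]

```text
time: 2.87
tool_pos: [0.5299, -0.042, 0.2312]
ee_rot: [-0.0, -0.051, 0.999, -0.0]
force: [0.2, 0.2, -0.4]
finger_gap: 0.0857
grasp_force: 0.0
```

step_arm:
  rows: [0.1, -1, 0, 0, -1, 0.1, -1, 0, 0, -1, 0.1, -1, 0, 0, -1, 0.1, -1, 0, 0, -1, 0.1, -1, 0, 0, -1, 0, -1, 0, 0, -1, 0, -1, 0, 0, -1, 0, -0.5, 0, 0, -1]

```text
time: 3.53
tool_pos: [0.5394, -0.1943, 0.231]
ee_rot: [-0.0, -0.049, 0.999, -0.001]
force: [0.8, -0.0, -0.2]
finger_gap: 0.0855
grasp_force: 0.0
```

Run:
```python
from h import *
im=cv2.resize(cv2.imread("pics/top.png"),(512,384),interpolation=cv2.INTER_AREA)
P=np.load("top.npy");hsv=cv2.cvtColor(im,cv2.COLOR_BGR2HSV)
sub=np.zeros(P.shape[:2],bool);sub[185:250,340:405]=1
for t in(115,120,125):
    k=(sub&(hsv[...,1]>t)&(P[...,2]<.012)&(hsv[...,0]<18)).astype(np.uint8)
    k=cv2.morphologyEx(k,cv2.MORPH_OPEN,np.ones((3,3),np.uint8))
    ii=np.argwhere(k); q=(P[k>0][:,:2]*1000).astype(np.float32)
    print(t,len(q),cv2.minEnclosingCircle(q),cv2.minEnclosingCircle(ii.astype(np.float32)))
w=cam("wrist");save(w,"w1.png");print(ctrl.observe()["tool_pos"],w["eye"],w["fx"],w["cx"],w["cy"])
```

```text
115 1136 ((533.2611694335938, -298.9801940917969), 72.30367279052734) ((217.85714721679688, 372.1938781738281), 23.602170944213867)
120 1088 ((532.7055053710938, -299.73681640625), 72.13088989257812) ((217.92245483398438, 371.98931884765625), 23.3730411529541)
125 1040 ((533.1773681640625, -298.25250244140625), 70.70829772949219) ((218.5, 371.5), 23.162569046020508)
[ 0.53923261 -0.19566977  0.23087094] [ 0.47091474 -0.19976017  0.37358535] 297.3186396354542 253.52695125835513 194.87352860241214
```

View pics/w1.png

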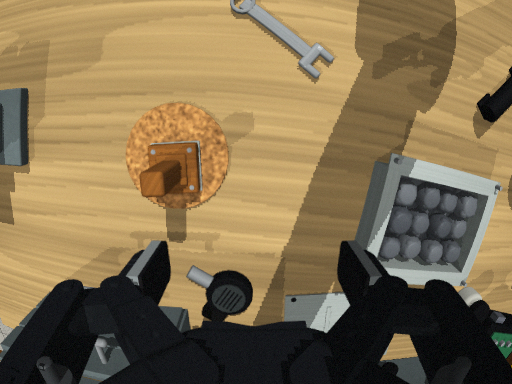

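step_arm:
  rows: [0.1, -1, 0, -0.2, -1, 0.1, -1, 0, 0, -1, 0.04, -1, 0, 0, -1, 0, -1, 0, 0, -1, 0, -0.85, 0, 0, -1, 0, 0, 0, 0, -1]

```text
time: 4.08
tool_pos: [0.5441, -0.2915, 0.2309]
ee_rot: [-0.0, -0.042, 0.999, -0.001]
force: [-0.2, -1.0, -0.4]
finger_gap: 0.0853
grasp_force: 0.0
```

step_arm:
  rows: [0, 0, -1, 0, -1, 0, 0, -1, 0, -1, 0, 0, -1, 0, -1, 0, 0, -1, 0, -1, 0, 0, -0.5, 0, -1, 0, 0, 0, 0, -1]

```text
time: 4.58
tool_pos: [0.5435, -0.2854, 0.1391]
ee_rot: [-0.002, -0.045, 0.999, 0.002]
force: [0.2, -0.7, 0.4]
finger_gap: 0.0853
grasp_force: 0.0
```

Run:
```python
from h import *
w=cam("wrist");save(w,"w2.png");print(ctrl.observe()["tool_pos"],ctrl.observe()["force"])
```

```text
[ 0.54453628 -0.28614493  0.14065975] [ 0.67080084  0.26259345 -0.14423724]
```

View pics/w2.png

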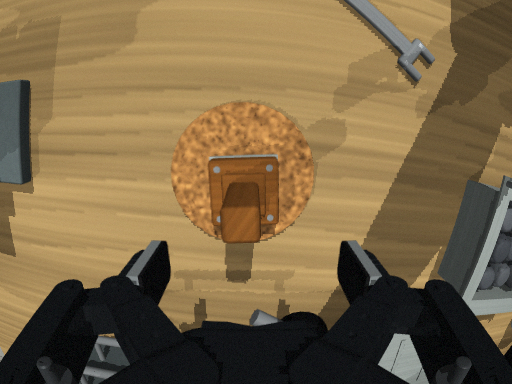

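The wrist view shows the handle top at (240,212) between the fingers (midpoint about (255,270)), with the pad around it. The TCP y has drifted by about 6 mm, so I'm checking the joints.

Run:
```python
from h import *
o=ctrl.observe();print(o["joints"],o["dq"],o["tool_pos"],o["ee_rot"])
```

```text
[ 0.61184388  0.80787792 -0.36542477  1.66957813  0.3916154   0.73969196
  1.71721724] [ 0.00941824 -0.03143605 -0.00707165 -0.03355244 -0.00224512  0.00897508
  0.00441538] [ 0.54453628 -0.28614493  0.14065975] [-8.60327705e-04 -4.48557728e-02  9.98992665e-01  9.34769397e-04]
```

step_arm:
  rows: [0, 0, 0, 0, -1, 0, 0, 0, 0, -1]

```text
time: 4.8
tool_pos: [0.5459, -0.2877, 0.1427]
ee_rot: [0.001, -0.044, 0.999, -0.0]
force: [0.6, 0.3, -1.6]
finger_gap: 0.0854
grasp_force: 0.0
```

step_arm:
  rows: [-0.05, -0.13, -0.3, 0, -1, -0.05, -0.12, -0.5, 0, -1, 0, 0, -0.5, 0, -1, 0, 0, -0.5, 0, -1, 0, 0, -0.5, 0, -1, 0, 0, -0.5, 0, -1, 0, 0, -0.5, 0, -1, 0, 0, -0.2, 0, -1]

```text
time: 5.47
tool_pos: [0.5419, -0.2923, 0.0692]
ee_rot: [-0.001, -0.044, 0.999, 0.001]
force: [-0.4, 0.1, -0.4]
finger_gap: 0.0851
grasp_force: 0.0
```

step_arm:
  rows: [0, 0, 0, 0, 1, 0, 0, 0, 0, 1, 0, 0, 0, 0, 1, 0, 0, 0, 0, 1, 0, 0, 0, 0, 1, 0, 0, 0, 0, 1, 0, 0, 0, 0, 1, 0, 0, 0, 0, 1]

```text
time: 6.13
tool_pos: [0.5432, -0.2933, 0.072]
ee_rot: [0.001, -0.044, 0.999, -0.0]
force: [-0.5, -0.5, 3.9]
finger_gap: 0.0251
grasp_force: 61.7
```

step_arm:
  rows: [0, 0, 0.3, 0, 1, 0, 0, 0.6, 0, 1, 0, 0, 0.8, 0, 1, 0, 0, 0.8, 0, 1, 0, 0, 0.8, 0, 1, 0, 0, 0.8, 0, 1, 0, 0, 0.8, 0, 1, 0, 0, 0.6, 0, 1]

```text
time: 6.8
tool_pos: [0.5426, -0.2926, 0.1829]
ee_rot: [0.0, -0.044, 0.999, 0.0]
force: [0.9, -0.4, -3.9]
finger_gap: 0.0253
grasp_force: 61.2
```

step_arm:
  rows: [0, 0.2, 0.2, 0, 1, 0.1, 0.6, 0, -0.3, 1, 0.1, 0.8, 0, -0.4, 1, 0.1, 0.8, 0, -0.4, 1, 0.1, 0.8, 0, -0.4, 1, 0.1, 0.8, 0, -0.4, 1, 0.1, 0.8, 0, -0.3, 1, 0.1, 0.8, 0, 0, 1]

```text
time: 7.47
tool_pos: [0.556, -0.1794, 0.1847]
ee_rot: [-0.001, 0.033, 0.999, 0.0]
force: [-0.1, 0.4, -3.6]
finger_gap: 0.0254
grasp_force: 61.1
```

step_arm:
  rows: [0, 0.8, 0, 0, 1, 0, 0.8, 0, 0, 1, 0, 0.8, 0, 0, 1, 0, 0.8, 0, 0, 1, 0, 0.8, 0, 0, 1, 0, 0.8, 0, 0, 1, 0, 0.8, 0, 0, 1, 0, 0.8, 0, 0, 1]

```text
time: 8.13
tool_pos: [0.5559, -0.0516, 0.1848]
ee_rot: [-0.001, 0.032, 0.999, 0.0]
force: [1.1, 0.9, -4.6]
finger_gap: 0.0256
grasp_force: 61.1
```

step_arm:
  rows: [0, 0.8, 0, 0, 1, 0, 0.8, 0, 0, 1, 0, 0.6, 0, 0, 1, 0, 0.3, 0, 0, 1, 0, 0.1, 0, 0, 1, 0, 0, 0, 0, 1, 0, 0, 0, 0, 1]

```text
time: 8.72
tool_pos: [0.5566, -0.0022, 0.1852]
ee_rot: [-0.0, 0.033, 0.999, -0.001]
force: [-0.3, 0.1, -4.2]
finger_gap: 0.0254
grasp_force: 61.1
```

Run:
```python
from h import *
w=cam("wrist");save(w,"w3.png");o=ctrl.observe();print(o["tool_pos"],o["ee_rot"],o["force"])
```

```text
[ 0.5566704  -0.00240244  0.18520506] [-1.70572041e-04  3.35758110e-02  9.99436002e-01 -5.59472214e-04] [-1.00394333 -0.80403881 -4.03250987]
```

View pics/w3.png

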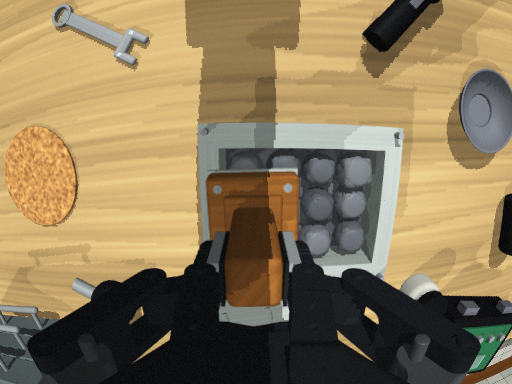

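The wrist view shows the foot square with the tray at its left end (foot at about (253,210), tray edges parallel). I'm shifting 10 mm in +y and descending.

step_arm:
  rows: [0.03, 0.3, 0, 0, 1, 0, 0.2, 0, 0, 1, 0, 0, -0.4, 0, 1, 0, 0, -0.5, 0, 1, 0, 0, -0.5, 0, 1, 0, 0, -0.4, 0, 1, 0, 0, -0.2, 0, 1, 0, 0, 0, 0, 1]

```text
time: 9.43
tool_pos: [0.5564, 0.0089, 0.1437]
ee_rot: [-0.002, 0.033, 0.999, -0.0]
force: [1.6, 0.1, -4.1]
finger_gap: 0.0253
grasp_force: 61.0
```

step_arm:
  rows: [0, 0, -0.05, 0, 1, 0, 0, -0.05, 0, 1, 0, 0, -0.05, 0, 1, 0, 0, -0.05, 0, 1, 0, 0, -0.05, 0, 1, 0, 0, -0.05, 0, 1, 0, 0, -0.05, 0, 1, 0, 0, -0.05, 0, 1]

```text
time: 10.1
tool_pos: [0.5574, 0.0092, 0.1374]
ee_rot: [0.0, 0.033, 0.999, 0.0]
force: [-0.5, -0.8, -1.7]
finger_gap: 0.0253
grasp_force: 61.4
```

step_arm:
  rows: [0, 0, -0.05, 0, 1, 0, 0, -0.05, 0, 1, 0, 0, -0.05, 0, 1, 0, 0, -0.05, 0, 1, 0, 0, -0.05, 0, 1, 0, 0, -0.05, 0, 1]

```text
time: 10.6
tool_pos: [0.5575, 0.0091, 0.1315]
ee_rot: [0.0, 0.033, 0.999, 0.0]
force: [-1.5, -0.7, 4.2]
finger_gap: 0.0255
grasp_force: 62.0
```

step_arm:
  rows: [0, 0, -0.03, 0, 1, 0, 0, -0.03, 0, 1, 0, 0, -0.03, 0, 1, 0, 0, -0.03, 0, 1]

```text
time: 10.93
tool_pos: [0.5576, 0.0091, 0.1292]
ee_rot: [0.0, 0.033, 0.999, -0.0]
force: [-1.9, 0.1, 7.2]
finger_gap: 0.0258
grasp_force: 62.5
```

step_arm:
  rows: [0, 0, -0.03, 0, 1, 0, 0, -0.03, 0, 1]

```text
time: 11.1
tool_pos: [0.5576, 0.0091, 0.1282]
ee_rot: [0.0, 0.033, 0.999, -0.0]
force: [-2.8, -1.3, 7.1]
finger_gap: 0.0253
grasp_force: 62.5
```

step_arm:
  rows: [0, 0, -0.025, 0, 1, 0, 0, -0.02, 0, 1]

```text
time: 11.27
tool_pos: [0.5576, 0.0091, 0.1272]
ee_rot: [0.0, 0.033, 0.999, 0.0]
force: [-2.2, -0.4, 6.3]
finger_gap: 0.025
grasp_force: 62.5
```

step_arm:
  rows: [0, 0, -0.02, 0, 1]

```text
time: 11.35
tool_pos: [0.5576, 0.0091, 0.1268]
ee_rot: [0.0, 0.033, 0.999, -0.0]
force: [-2.1, -0.2, 6.7]
finger_gap: 0.0251
grasp_force: 62.5
```

step_arm:
  rows: [0, 0, -0.02, 0, 1]

```text
time: 11.43
tool_pos: [0.5575, 0.0092, 0.1264]
ee_rot: [0.0, 0.033, 0.999, 0.0]
force: [-3.3, -0.6, 6.9]
finger_gap: 0.0253
grasp_force: 62.5
```

step_arm:
  rows: [0, 0, -0.02, 0, 1, 0, 0, -0.02, 0, 1]

```text
time: 11.6
tool_pos: [0.5575, 0.0091, 0.1256]
ee_rot: [0.0, 0.033, 0.999, -0.0]
force: [-1.6, -0.6, 7.1]
finger_gap: 0.0254
grasp_force: 62.5
```

step_arm:
  rows: [0, 0, -0.02, 0, 1]

```text
time: 11.68
tool_pos: [0.5575, 0.0091, 0.1252]
ee_rot: [0.0, 0.033, 0.999, 0.0]
force: [-1.5, -1.3, 6.8]
finger_gap: 0.0254
grasp_force: 62.5
```

step_arm:
  rows: [0, 0, -0.015, 0, 1]

```text
time: 11.77
tool_pos: [0.5576, 0.0091, 0.1249]
ee_rot: [0.0, 0.033, 0.999, 0.0]
force: [-1.4, -0.8, 7.7]
finger_gap: 0.0253
grasp_force: 62.5
```

step_arm:
  rows: [0, 0, -0.02, 0, 1, 0, 0, -0.02, 0, 1]

```text
time: 11.93
tool_pos: [0.5576, 0.0091, 0.1243]
ee_rot: [0.0, 0.033, 0.999, -0.0]
force: [-3.5, -0.9, 11.6]
finger_gap: 0.025
grasp_force: 63.1
```

step_arm:
  rows: [0, 0, -0.02, 0, 1]

```text
time: 12.02
tool_pos: [0.5576, 0.009, 0.1242]
ee_rot: [0.0, 0.033, 0.999, -0.0]
force: [-3.8, -1.5, 13.6]
finger_gap: 0.0255
grasp_force: 63.4
```

step_arm:
  rows: [0, 0, -0.015, 0, 1]

```text
time: 12.1
tool_pos: [0.5576, 0.0091, 0.1242]
ee_rot: [0.0, 0.033, 0.999, -0.0]
force: [-3.3, -2.0, 14.9]
finger_gap: 0.0253
grasp_force: 63.6
```

step_arm:
  rows: [0, 0, -0.015, 0, 1]

```text
time: 12.18
tool_pos: [0.5576, 0.009, 0.1241]
ee_rot: [0.001, 0.033, 0.999, -0.0]
force: [-4.3, -1.5, 17.4]
finger_gap: 0.0253
grasp_force: 63.8
```

step_arm:
  rows: [0, 0, -0.02, 0, 1, 0, 0, -0.02, 0, 1]

```text
time: 12.35
tool_pos: [0.5577, 0.009, 0.1239]
ee_rot: [0.001, 0.033, 0.999, -0.0]
force: [-6.0, -1.0, 23.3]
finger_gap: 0.0251
grasp_force: 64.6
```

step_arm:
  rows: [0, 0, -0.01, 0, 1, 0, 0, 0, 0, 1]

```text
time: 12.52
tool_pos: [0.5577, 0.009, 0.1239]
ee_rot: [0.001, 0.033, 0.999, -0.0]
force: [-6.5, -1.8, 21.2]
finger_gap: 0.0255
grasp_force: 64.5
```

step_arm:
  rows: [0, 0, 0.3, 0, 1, 0, 0, 0.6, 0, 1, 0, 0, 0.5, 0, 1, 0.4, -0.1, 0, 0, 1, 0.6, -0.1, 0, 0, 1, 0.6, 0, 0, 0, 1, 0.18, 0, 0, 0, 1, 0, 0, 0, 0, 1]

```text
time: 13.18
tool_pos: [0.5942, 0.0051, 0.149]
ee_rot: [0.0, 0.033, 0.999, 0.0]
force: [-0.8, 0.1, -3.9]
finger_gap: 0.0252
grasp_force: 61.1
```

step_arm:
  rows: [0, 0, -0.2, 0, 1, 0, 0, -0.1, 0, 1, 0, 0, -0.1, 0, 1, 0, 0, -0.08, 0, 1, 0, 0, -0.05, 0, 1, 0, 0, -0.05, 0, 1]

```text
time: 13.68
tool_pos: [0.5928, 0.0052, 0.138]
ee_rot: [-0.0, 0.033, 0.999, 0.0]
force: [-0.4, 1.0, -3.9]
finger_gap: 0.0251
grasp_force: 61.1
```

step_arm:
  rows: [0, 0, -0.07, 0, 1, 0, 0, -0.07, 0, 1, 0, 0, -0.07, 0, 1, 0, 0, -0.07, 0, 1, 0, 0, -0.07, 0, 1, 0, 0, -0.07, 0, 1, 0, 0, -0.07, 0, 1]

```text
time: 14.27
tool_pos: [0.593, 0.0051, 0.1287]
ee_rot: [0.0, 0.033, 0.999, -0.0]
force: [-1.6, -0.4, 2.2]
finger_gap: 0.0252
grasp_force: 61.9
```

step_arm:
  rows: [0, 0, -0.05, 0, 1, 0, 0, -0.04, 0, 1]

```text
time: 14.43
tool_pos: [0.593, 0.0051, 0.1267]
ee_rot: [0.0, 0.033, 0.999, 0.0]
force: [-1.3, -0.5, 2.2]
finger_gap: 0.0254
grasp_force: 61.9
```

step_arm:
  rows: [0, 0, -0.04, 0, 1, 0, 0, -0.03, 0, 1]

```text
time: 14.6
tool_pos: [0.593, 0.0051, 0.1252]
ee_rot: [0.0, 0.033, 0.999, 0.0]
force: [-1.3, 0.2, 2.5]
finger_gap: 0.025
grasp_force: 61.9
```

step_arm:
  rows: [0, 0, -0.03, 0, 1]

```text
time: 14.68
tool_pos: [0.593, 0.0051, 0.1246]
ee_rot: [0.0, 0.033, 0.999, 0.0]
force: [-2.3, -1.6, 5.6]
finger_gap: 0.0251
grasp_force: 62.2
```

step_arm:
  rows: [0, 0, -0.03, 0, 1, 0, 0, -0.03, 0, 1, 0, 0, -0.02, 0, 1]

```text
time: 14.93
tool_pos: [0.5932, 0.005, 0.1242]
ee_rot: [0.0, 0.033, 0.999, -0.0]
force: [-4.0, -0.6, 14.5]
finger_gap: 0.0254
grasp_force: 63.4
```

step_arm:
  rows: [0, 0, -0.02, 0, 1, 0, 0, -0.01, 0, 1, 0, 0, 0, 0, 1]

```text
time: 15.18
tool_pos: [0.5932, 0.005, 0.1241]
ee_rot: [0.001, 0.033, 0.999, -0.0]
force: [-5.6, -0.9, 15.6]
finger_gap: 0.0248
grasp_force: 63.6
```

step_arm:
  rows: [0, 0, -0.03, 0, 1, 0, 0, -0.02, 0, 1, 0, 0, 0, 0, 1]

```text
time: 15.43
tool_pos: [0.5933, 0.005, 0.1239]
ee_rot: [0.001, 0.033, 0.999, -0.0]
force: [-6.2, -0.9, 21.2]
finger_gap: 0.0252
grasp_force: 64.5
```

step_arm:
  rows: [0, 0, 0.3, 0, 1, 0, 0, 0.6, 0, 1, 0, 0, 0.5, 0, 1, 0.08, 0.4, 0, 0, 1, 0.1, 0.7, 0, 0, 1, 0.05, 0.7, 0, 0, 1, 0, 0.7, 0, 0, 1, 0, 0.7, 0, 0, 1]

```text
time: 16.1
tool_pos: [0.597, 0.0722, 0.1486]
ee_rot: [-0.001, 0.032, 0.999, 0.001]
force: [-0.6, 0.9, -3.5]
finger_gap: 0.0255
grasp_force: 61.2
```

step_arm:
  rows: [0, 0.4, 0, 0, 1, 0, 0, -0.15, 0, 1, 0, 0, -0.15, 0, 1, 0, 0, -0.1, 0, 1, 0, 0, -0.08, 0, 1, 0, 0, -0.05, 0, 1]

```text
time: 16.6
tool_pos: [0.5974, 0.0757, 0.1382]
ee_rot: [-0.0, 0.034, 0.999, -0.0]
force: [0.2, -0.9, -3.7]
finger_gap: 0.0254
grasp_force: 61.0
```

Target C is (.5978, .077), so this is close enough. I'm pressing here.

step_arm:
  rows: [0.02, 0.07, -0.07, 0, 1, 0, 0, -0.07, 0, 1, 0, 0, -0.07, 0, 1, 0, 0, -0.07, 0, 1, 0, 0, -0.07, 0, 1, 0, 0, -0.07, 0, 1, 0, 0, -0.07, 0, 1]

```text
time: 17.18
tool_pos: [0.5983, 0.0785, 0.1296]
ee_rot: [0.0, 0.033, 0.999, -0.0]
force: [-1.5, -0.4, 5.4]
finger_gap: 0.0252
grasp_force: 62.1
```

step_arm:
  rows: [0, 0, -0.05, 0, 1, 0, 0, -0.05, 0, 1, 0, 0, -0.04, 0, 1]

```text
time: 17.43
tool_pos: [0.5983, 0.0785, 0.1269]
ee_rot: [0.001, 0.033, 0.999, -0.0]
force: [-2.2, -1.1, 6.8]
finger_gap: 0.0252
grasp_force: 62.5
```

step_arm:
  rows: [0, 0, -0.03, 0, 1, 0, 0, -0.03, 0, 1]

```text
time: 17.6
tool_pos: [0.5983, 0.0784, 0.1258]
ee_rot: [0.001, 0.033, 0.999, -0.0]
force: [-2.5, -0.9, 9.0]
finger_gap: 0.0253
grasp_force: 62.5
```

step_arm:
  rows: [0, 0, -0.03, 0, 1, 0, 0, -0.03, 0, 1]

```text
time: 17.77
tool_pos: [0.5983, 0.0785, 0.1247]
ee_rot: [0.001, 0.033, 0.999, -0.0]
force: [-2.1, -1.9, 8.5]
finger_gap: 0.0252
grasp_force: 62.5
```

step_arm:
  rows: [0, 0, -0.03, 0, 1, 0, 0, -0.03, 0, 1, 0, 0, -0.02, 0, 1]

```text
time: 18.02
tool_pos: [0.5984, 0.0784, 0.1241]
ee_rot: [0.001, 0.033, 0.999, -0.0]
force: [-5.0, -1.4, 17.1]
finger_gap: 0.0253
grasp_force: 63.7
```

step_arm:
  rows: [0, 0, -0.02, 0, 1, 0, 0, -0.02, 0, 1, 0, 0, 0, 0, 1]

```text
time: 18.27
tool_pos: [0.5984, 0.0784, 0.124]
ee_rot: [0.001, 0.033, 0.999, -0.0]
force: [-5.5, -2.2, 20.4]
finger_gap: 0.0252
grasp_force: 64.1
```

step_arm:
  rows: [0, 0, 0.3, 0, 1, 0, 0, 0.6, 0, 1, 0, 0, 0.5, 0, 1, -0.4, 0.05, 0, 0, 1, -0.6, 0, 0, 0, 1, -0.6, 0, 0, 0, 1, -0.23, 0, 0, 0, 1, 0, 0, 0, 0, 1]

```text
time: 18.93
tool_pos: [0.5595, 0.0796, 0.1491]
ee_rot: [-0.001, 0.032, 0.999, -0.0]
force: [0.7, 1.1, -4.4]
finger_gap: 0.0257
grasp_force: 61.1
```

step_arm:
  rows: [0, 0, -0.15, 0, 1, 0, 0, -0.15, 0, 1, 0, 0, -0.1, 0, 1, 0, 0, -0.08, 0, 1, 0, 0, -0.07, 0, 1, 0, 0, -0.07, 0, 1, 0, 0, -0.07, 0, 1, 0, 0, -0.07, 0, 1]

```text
time: 19.6
tool_pos: [0.5616, 0.0795, 0.1341]
ee_rot: [0.0, 0.033, 0.999, 0.0]
force: [-0.0, 0.1, -1.4]
finger_gap: 0.0251
grasp_force: 61.5
```

step_arm:
  rows: [0, 0, -0.07, 0, 1, 0, 0, -0.07, 0, 1, 0, 0, -0.07, 0, 1]

```text
time: 19.85
tool_pos: [0.5616, 0.0795, 0.1301]
ee_rot: [0.0, 0.033, 0.999, 0.0]
force: [0.8, -0.5, -0.1]
finger_gap: 0.0254
grasp_force: 61.5
```

step_arm:
  rows: [0, 0, -0.05, 0, 1, 0, 0, -0.04, 0, 1]

```text
time: 20.02
tool_pos: [0.5616, 0.0795, 0.1284]
ee_rot: [0.0, 0.033, 0.999, 0.0]
force: [-1.0, -0.2, 1.1]
finger_gap: 0.0251
grasp_force: 61.8
```

step_arm:
  rows: [0, 0, -0.05, 0, 1, 0, 0, -0.05, 0, 1, 0, 0, -0.04, 0, 1]

```text
time: 20.27
tool_pos: [0.5616, 0.0796, 0.1254]
ee_rot: [0.0, 0.033, 0.999, 0.0]
force: [-0.5, -0.7, 2.4]
finger_gap: 0.025
grasp_force: 61.8
```

step_arm:
  rows: [0, 0, -0.04, 0, 1, 0, 0, -0.03, 0, 1]

```text
time: 20.43
tool_pos: [0.5616, 0.0795, 0.1243]
ee_rot: [0.0, 0.033, 0.999, 0.0]
force: [-1.8, -1.1, 10.4]
finger_gap: 0.0254
grasp_force: 63.0
```

step_arm:
  rows: [0, 0, -0.03, 0, 1, 0, 0, -0.03, 0, 1, 0, 0, 0, 0, 1]

```text
time: 20.68
tool_pos: [0.5616, 0.0795, 0.1242]
ee_rot: [0.001, 0.033, 0.999, -0.0]
force: [-2.9, -1.8, 14.0]
finger_gap: 0.0253
grasp_force: 63.6
```

step_arm:
  rows: [0, 0, -0.03, 0, 1, 0, 0, -0.03, 0, 1, 0, 0, 0, 0, 1]

```text
time: 20.93
tool_pos: [0.5617, 0.0794, 0.1239]
ee_rot: [0.001, 0.033, 0.999, -0.0]
force: [-6.0, -1.5, 21.0]
finger_gap: 0.0253
grasp_force: 64.6
```

step_arm:
  rows: [0, 0, 0.3, 0, 1, 0, 0, 0.7, 0, 1, 0, 0, 0.8, 0, 1, 0, 0, 0.8, 0, 1, 0, 0, 0.5, 0, 1, 0, -0.4, 0.2, 0, 1, -0.1, -0.8, 0, 0, 1, -0.1, -0.9, 0, 0, 1]

```text
time: 21.6
tool_pos: [0.5571, 0.0377, 0.1871]
ee_rot: [-0.0, 0.032, 1.0, 0.0]
force: [0.6, -0.2, -4.3]
finger_gap: 0.0254
grasp_force: 61.1
```

step_arm:
  rows: [-0.1, -0.9, 0, 0.3, 1, -0.1, -0.9, 0, 0.3, 1, -0.1, -0.9, 0, 0.3, 1, -0.1, -0.9, 0, 0.3, 1, -0.1, -0.9, 0, 0.3, 1, -0.1, -0.9, 0, 0.3, 1, -0.1, -0.9, 0, 0.3, 1, -0.1, -0.9, 0, 0.1, 1]

```text
time: 22.27
tool_pos: [0.5402, -0.1082, 0.1865]
ee_rot: [-0.001, -0.044, 0.999, 0.0]
force: [1.4, -0.2, -4.2]
finger_gap: 0.0253
grasp_force: 61.1
```

Run:
```python
from h import *
for n in("top","scene"):
    a=cam(n);P=pts(a);H=P[...,2]; th=np.radians(-3.76);cx=np.array([.5775,.0423])
    L=(P[...,:2]-cx)@np.array([[np.cos(th),-np.sin(th)],[np.sin(th),np.cos(th)]])
    for x in(-.036,0,.036): print([ (round(1000*float(np.median(v)),1),len(v)) if len(v) else None for y in(-.054,-.018,.018,.054) for v in [H[(abs(L[...,0]-x)<.009)&(abs(L[...,1]-y)<.009)&(H<.085)&(H>.04)]]])
    save(a,"chk_"+n+".png")
```

```text
[(56.4, 38), (56.3, 38), (55.8, 36), (55.9, 36)]
[(55.9, 34), (56.6, 35), (56.2, 36), (56.4, 34)]
[(56.2, 35), (56.9, 35), (56.1, 33), (55.9, 34)]
[(56.8, 30), (56.6, 32), (56.4, 28), (56.4, 34)]
[(57.3, 40), (56.9, 34), (56.5, 34), (57.0, 36)]
[(56.6, 33), (56.5, 44), (56.0, 38), (56.3, 38)]
```

All twelve lumps are now level at 56–57 mm, the same height in both views. I'm returning the tamper to the pad centre at (.533, -.299).

step_arm:
  rows: [-0.05, -0.9, 0, 0, 1, -0.05, -0.9, 0, 0, 1, -0.05, -0.9, 0, 0, 1, -0.05, -0.9, 0, 0, 1, -0.05, -0.9, 0, 0, 1, -0.05, -0.9, 0, 0, 1, 0, -0.9, 0, 0, 1, 0, -0.9, 0, 0, 1]

```text
time: 23.03
tool_pos: [0.5345, -0.251, 0.1865]
ee_rot: [-0.001, -0.044, 0.999, 0.0]
force: [0.5, 0.8, -4.0]
finger_gap: 0.0252
grasp_force: 61.1
```

step_arm:
  rows: [0, -0.9, 0, 0, 1, 0, -0.6, 0, 0, 1, 0, -0.2, 0, 0, 1, 0, 0, 0, 0, 1, 0, 0, 0, 0, 1]

```text
time: 23.45
tool_pos: [0.5354, -0.283, 0.1872]
ee_rot: [-0.0, -0.045, 0.999, 0.001]
force: [0.0, 1.1, -4.0]
finger_gap: 0.0257
grasp_force: 61.1
```

step_arm:
  rows: [0, 0, -0.3, 0, 1, 0, 0, -0.6, 0, 1, 0, 0, -0.7, 0, 1, 0, 0, -0.7, 0, 1, 0, 0, -0.7, 0, 1, 0, 0, -0.7, 0, 1, 0, 0, -0.5, 0, 1, 0, 0, -0.3, 0, 1]

```text
time: 24.12
tool_pos: [0.5349, -0.2829, 0.096]
ee_rot: [-0.001, -0.045, 0.999, 0.001]
force: [0.3, 0.4, -4.5]
finger_gap: 0.0254
grasp_force: 61.0
```

step_arm:
  rows: [-0.05, -0.3, -0.2, 0, 1, -0.05, -0.3, -0.2, 0, 1, 0, -0.2, -0.2, 0, 1, 0, 0, -0.2, 0, 1, 0, 0, -0.1, 0, 1, 0, 0, -0.08, 0, 1, 0, 0, 0, 0, 1]

```text
time: 24.7
tool_pos: [0.5334, -0.3, 0.0777]
ee_rot: [-0.0, -0.044, 0.999, 0.0]
force: [0.3, 0.0, -4.3]
finger_gap: 0.0254
grasp_force: 61.1
```

step_arm:
  rows: [0, 0, -0.05, 0, 1, 0, 0, -0.03, 0, 1, 0, 0, -0.03, 0, 1, 0, 0, 0, 0, 1]

```text
time: 25.03
tool_pos: [0.5334, -0.3003, 0.0757]
ee_rot: [-0.0, -0.044, 0.999, 0.0]
force: [-0.8, 0.6, -5.1]
finger_gap: 0.0255
grasp_force: 61.1
```

step_arm:
  rows: [0, 0, -0.06, 0, 1, 0, 0, -0.05, 0, 1, 0, 0, -0.04, 0, 1, 0, 0, -0.03, 0, 1, 0, 0, 0, 0, 1]

```text
time: 25.45
tool_pos: [0.5334, -0.3004, 0.0721]
ee_rot: [-0.0, -0.044, 0.999, 0.0]
force: [0.3, -1.0, -3.4]
finger_gap: 0.0252
grasp_force: 61.1
```

step_arm:
  rows: [0, 0, -0.02, 0, 1, 0, 0, 0, 0, 1]

```text
time: 25.62
tool_pos: [0.5334, -0.3005, 0.072]
ee_rot: [0.0, -0.044, 0.999, -0.0]
force: [-1.0, 0.1, -1.1]
finger_gap: 0.025
grasp_force: 61.5
```

Contact with the pad. Opening the fingers, then raising.

step_arm:
  rows: [0, 0, -0.01, 0, 1, 0, 0, 0, 0, -1, 0, 0, 0, 0, -1, 0, 0, 0, 0, -1, 0, 0, 0, 0, -1, 0, 0, 0, 0, -1, 0, 0, 0, 0, -1, 0, 0, 0, 0, -1]

```text
time: 26.28
tool_pos: [0.5334, -0.3004, 0.0715]
ee_rot: [0.0, -0.044, 0.999, 0.0]
force: [-0.0, 0.0, -0.0]
finger_gap: 0.0855
grasp_force: 0.0
```

step_arm:
  rows: [0, 0, 0.2, 0, -1, 0, 0, 0.4, 0, -1, 0, 0, 0.6, 0, -1, 0, 0, 0.8, 0, -1, 0, 0, 0.8, 0, -1, 0, 0, 0.8, 0, -1, 0, 0, 0.8, 0, -1, 0, 0, 0.8, 0, -1]

```text
time: 26.95
tool_pos: [0.5336, -0.3005, 0.1777]
ee_rot: [0.001, -0.044, 0.999, -0.0]
force: [-0.3, -0.2, -0.2]
finger_gap: 0.0855
grasp_force: 0.0
```

step_arm:
  rows: [0, 0.2, 0.6, 0, -1, 0, 0.5, 0.3, 0, -1, 0, 0.8, 0, 0, -1, 0, 0.8, 0, 0, -1, 0, 0.8, 0, 0, -1, 0, 0.8, 0, 0, -1, 0, 0.3, 0, 0, -1, 0, 0, 0, 0, -1]

```text
time: 27.62
tool_pos: [0.5336, -0.2135, 0.1938]
ee_rot: [-0.0, -0.046, 0.999, 0.001]
force: [-0.0, -0.3, 0.2]
finger_gap: 0.0854
grasp_force: 0.0
```

Run:
```python
from h import *
a=cam("wrist");save(a,"end.png")
t=cam("top");P=pts(t);H=P[...,2];s=(abs(P[...,0]-.535)<.09)&(abs(P[...,1]+.3)<.06)
for lo,hi in((.09,.115),(.02,.032)):
    q=P[s&(H>lo)&(H<hi)];print(len(q),q.mean(0) if len(q) else 0,cv2.minAreaRect(q[:,:2].astype(np.float32)*1000) if len(q) else 0)
```

```text
85 [ 0.53129081 -0.29814907  0.1030067 ] ((533.24169921875, -299.0903625488281), (23.679101943969727, 24.763694763183594), 6.593068599700928)
215 [ 0.52487615 -0.29166031  0.02655829] ((533.6123657226562, -298.84307861328125), (58.21363830566406, 61.4158821105957), 5.2263970375061035)
```

View pics/end.png

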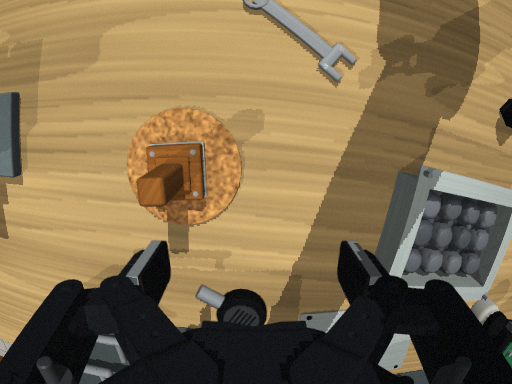

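The tamper stands upright, centred on its pad (pad at about (184,165), foot (177,170)), and the lumps are level at about (450,235). Handing in.

```bash
python3 -c "
from bench import ctrl
print(ctrl.finish_job())"
```

```text
the job is handed in; nothing more can be done
None
```

I handed the job in at about 28 s: all twelve lumps measure level to about 1 mm (56–57 mm), pressed with at most about 27 N, and the tamper stands released and upright in the middle of its cork pad; the hand-in call gave no verdict.

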